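# Lock the tall drum section onto the tilted tumbler

### The job

Fit the tall drum section into the mouth of the tilted polishing tumbler and lock it there with its bayonet: let its two lugs drop through the notches of the rim, turn it a quarter turn clockwise (looking down into the mouth), and let it sink fully home with its shoulder flush on the rim. Then let go, and leave the short section, the dividers and the bowl where they are.

Things in the scene. Friction and masses are not known exactly. Their poses are not given: they have to be found in the camera images.
- tall_center (a point): Centre (half-way up) of the tall drum section, to be fitted: closed solid smooth aluminium cylinder 56 mm across, 60 mm high, on a narrower dark spigot 38 mm across, 17 mm high; 77 mm in all, 0.2 to 0.4 kg. It starts upright on its spigot, this point 38.5 mm above the table. z: its axis, to the top. Its flat shoulder (underside of the wide part) is 21.5 mm below this point.
- tall_foot (a point): Centre of the tall section's underside, same axes. Here two opposite steel lugs stick out of the spigot along +x and -x (half a turn gives the same part): 11 mm wide, 5 mm thick, in the lowest 5 mm, reaching to 25.5 mm from the axis, hidden from above by the wide part. Two black marks on the top edge stand straight above them.
- mouth (a point): Centre of the rim of the tumbler's drum, 140 mm above the table: an aluminium ring 76 mm across on a grey bench machine, held firmly, mouth leaning 25 degrees from vertical. z: the drum's axis, out of the mouth, up and to the machine's front (roughly to the robot). x: in the rim plane, up its slope, away from the front. Bore of the rim 42 mm: 2 mm play all round the spigot.
- notch_level (a point): Point on the axis inside the 6 mm thick rim, same axes as mouth. Two opposite notches 16 mm wide pass through the rim. They lie along x and -x only on average: the drum has stopped up to 30 degrees to either side, differently each time, and these axes do not show it. Find by feel or sight where the lugs drop in (about 6 degrees of play each way); off the notches they rest on the rim.
- lug_floor (a point): Point on the axis, same axes, level with the floor on which the lugs rest once through the notches, 12.5 mm inside the rim plane (shoulder then 4.5 mm off the rim). From there the section turns only clockwise (looking down into the mouth) to a hard stop 96 degrees from the middle of the notches. From 84 degrees to the stop, pockets in the floor let the lugs sink. 1.5 mm play under the rim on the way.
- home (a point): Where the tall section's centre is when locked: on the axis, 21.5 mm out from the rim plane, same axes as mouth. The lugs have then sunk 4.5 mm into the pockets, the shoulder lies flush on the rim and the section cannot turn back or be pulled straight out. (With lugs on the floor its centre is 26 mm out, with lugs on top of the rim 38.5 mm.)
- short_center (a point): Centre of the short drum section, to be left alone: the same diameter and lugs but only 47 mm high in all, this point 23.5 mm above the table.
- dividers_center (a point): Middle of a pair of steel dividers lying on the table, to be left alone: 165 mm long along x, 52 mm wide, 12 mm high.
- bowl: Dark wooden bowl, to be left alone: 100 mm across, 45 mm high; origin at the centre of its underside.
Things that resemble listed ones, but are neither listed nor needed, are in the scene too. Leave any blue look-alike of the part that bears tall_center alone.

How it is judged:
By the outcome, as a careful person would: the job done as asked, in the order asked, and still so for the second after the job is handed in, with the robot touching nothing.
It also fails if it takes over 51 s, if anything falls off the work surface, if the arm or the gripper's body presses on something with over 40 N, if the wrist force passes 120 N, or if a joint passes its speed limit or range.

### The arm

A 6-joint arm with a two-finger parallel gripper is mounted at the origin on the work surface. World frame = base frame: x ahead of the robot, y to its left, z up, the work surface at z = 0. Lengths are in m, angles in rad, forces in N, time in s.
With the tool pointing down it reaches from about 0.3 to 0.775 m from the base axis. Payload 14.6 kg.
Tool frame: the origin (TCP) lies midway between the tips of the shut fingers; the grasp point (between the pads) lies 19 mm behind it (grasp_offset is the distance from the TCP to the grasp point, in m); z points along the fingers, y is the line along which they close (so a half turn about z gives the same grasp; the last joint's range is limited). The gripper opens to 94 mm and grips with 3 to 60 N. Pads are 16 mm wide; open, the fingers measure 119 mm over their backs; the gripper's body (75 mm by 177 mm) begins 78 mm behind the grasp point.
Start: joints at [1.221, 0.3, 1.521, -0, 1.321, -0.067], TCP at [0.153, 0.528, 0.205] pointing down, gripper open.
Joint ranges: [-3.03, 3.03], [-0.79, 2.21], [0.23, 2.52], [-1.04, 4.18], [0, 3.07], [-2.55, 2.55]. Speed limits (rad/s): [2.22, 2.22, 2.57, 3.14, 3.14, 3.14].

### API

Orientations are given as [roll, pitch, yaw] about the fixed x, y, z axes, in that order (R = Rz(yaw) Ry(pitch) Rx(roll)).
In Python, from station import * gives the robot as it stands. The module is installed in compiled form; this text tells all that it offers.
- The arm moves only by the tool send_rows, never from a script. Its argument "rows" is a list of rows, each an object of numbers: "dx", "dy", "dz": the shift along the tool's x, y, z in mm; "roll": the turn about the tool's z in degrees; "jaw": the closure, from -1 (fully open) to 1 (shut). In form: [{"dx": .., "dy": .., "dz": .., "roll": .., "jaw": ..}, ...]. A call has 1 to 12 rows; each row shifts and turns the commanded pose from where the row before left it, along the tool's axes as they then stand; what a row does not reach is not made up. A row lasts 1/12 s, in which the tool goes at most 41.7 mm and 7.16 degrees, less where a joint would pass 70% of its speed; a pose out of reach is approached as far as the arm can. A call is refused whole if a number of a shift passes 41.7 or a number of a turn 7.16, either way. A call with a gripper value outside its range is refused whole. The fingers move at their own pace and stop on an object; "force" is the grip in N (left out, the last holds). Time passes only in rows, so rows that do not move let the fingers close. It gives the time, the measured TCP pose, the force, the opening and the grip force at its end, in the units of the state.
- get_obs(): the state, without advancing time (a new reading comes with each control period).
- camera(name): name is "scene" or "top"; returns a dict with "frame" (480x640x3 uint8, red, green, blue), "z_map" (480x640 float32, m along the optical axis (not along the pixel's ray), 0 where there is no reading), "camera_matrix" (3x3 intrinsics, pixels), "rvec" (rotation vector, rad) and "tvec" (3), from world to camera coordinates, as OpenCV has them. Camera axes: x right, y down, z forward; pixel columns grow to the right and rows downward; lengths in m; the calibration is good to about 2 mm. A picture is of the moment at which its call begins.
- hand_in(): hands the job in; it is judged then, once.
The state is a dict: "time_s": time; "qpos": joint angles; "joint_vel": joint speeds; "tau": joint torques, N m; "ee_pos": TCP position; "eef_rot": TCP orientation; "force": force on the tool from outside, world axes, zero at the start; "moment": the same for the moment, N m; "grip_width": finger opening in m; "grip_force": force on a finger pad.
Only numpy, scipy, OpenCV 4.12 (cv2) and the standard library are available. Lean on these libraries where they do the work, as an engineer would, in place of code of your own. Each camera call takes 0.05 s, during which the arm holds its last target. There are 200 camera calls.

## Working session

There is one attempt and no reset: what is moved stays moved. The work goes in short steps, Python scripts to look and compute and a tool call to move; the robot and the scene stay as the last step left them, time stands still between calls to the robot, and variables do not carry over. Pictures are saved under pics/ and viewed, at most 10 in all, crops included, and the job is handed in when it is done.

Besides the shell and the picture viewer there is one more tool, called after "Emit:" as name(argument=value, ...) on one line, values as JSON. send_rows: Moves the arm, as the interface text tells. Its arguments: {"type":"object","properties":{"rows":{"type":"array"},"force":{"type":"number"}},"required":["rows"]}

```bash
mkdir -p pics; cat > h.py <<'E'
from station import *
import numpy as np, cv2
from scipy.spatial.transform import Rotation as R
def cloud(c):
    K=c["camera_matrix"];z=c["z_map"];v,u=np.mgrid[:480,:640]
    p=np.stack([(u-K[0,2])/K[0,0]*z,(v-K[1,2])/K[1,1]*z,z],-1)
    M=cv2.Rodrigues(np.array(c["rvec"],float))[0]
    w=(p-np.array(c["tvec"],float).ravel())@M
    w[z<=0]=np.nan
    return w
def save(c,n): cv2.imwrite("pics/"+n,c["frame"][:,:,::-1])
E
python3 - <<'E'
from h import *
for n in("scene","top"):
    c=camera(n);save(c,n+"0.png");np.savez(n+"0.npz",**c)
    print(n,c["camera_matrix"].tolist(),-cv2.Rodrigues(np.array(c["rvec"],float))[0].T@np.array(c["tvec"]).ravel())
print(get_obs())
E
```

```text
scene [[534.7246261558408, 0.0, 315.91725374158403], [0.0, 534.7246261558408, 235.3294582031601], [0.0, 0.0, 1.0]] [1.08168484 0.64865375 0.74940269]
top [[441.58466509686514, 0.0, 315.00032657867035], [0.0, 441.58466509686514, 238.23068222661777], [0.0, 0.0, 1.0]] [ 0.34408713 -0.0031691   1.19669403]
{'time_s': 0.1, 'qpos': array([ 1.22139753e+00,  3.00394412e-01,  1.52150045e+00, -5.78295642e-06,
        1.32067456e+00, -6.65931376e-02]), 'joint_vel': array([ 4.40859807e-04, -1.63772573e-03,  8.96838723e-05, -6.29806387e-04,
        4.98833323e-04,  9.68459946e-05]), 'tau': array([-1.02566108e-03, -5.32640469e+01, -3.53289199e+01,  7.07974657e-02,
        2.35509756e-02, -3.48630795e-05]), 'ee_pos': array([0.15340277, 0.52794343, 0.2049625 ]), 'eef_rot': array([-3.14061768e+00, -5.94088383e-05,  2.85878840e+00]), 'force': array([ 0.2497683 , -0.19633451,  0.29753551]), 'moment': array([-0.06246032,  0.04533322,  0.01000454]), 'grip_force': 0.0, 'grip_width': 0.09398916341027475}
```

View pics/scene0.png

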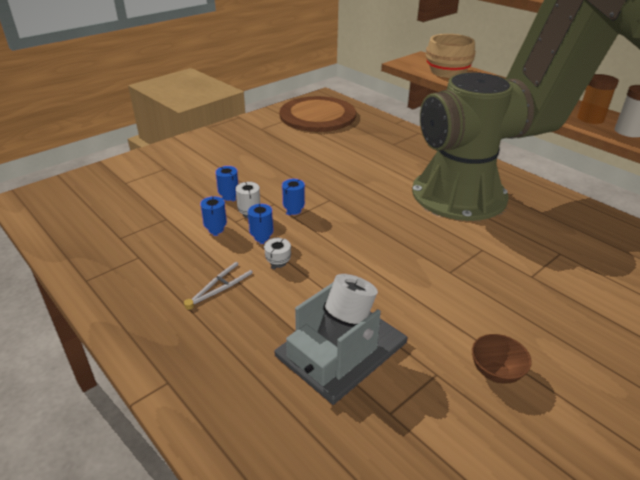

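View pics/top0.png

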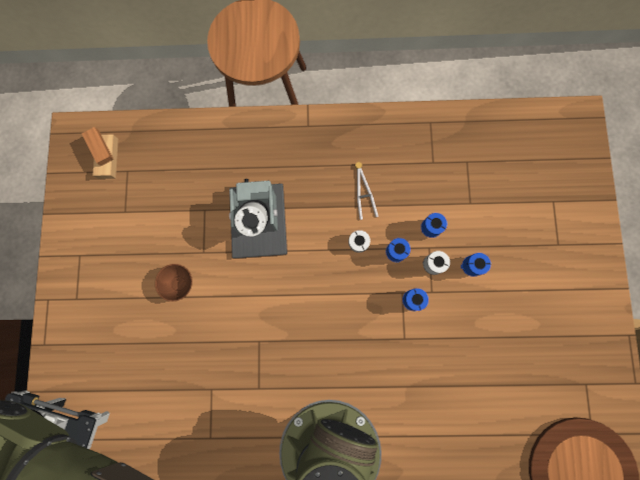

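The white tall section is at (438,262) in the top view, boxed in by blue look-alikes. The short one is at (359,240) and the tumbler mouth at (251,219), with its notches visible. Next I'll enlarge both.

```bash
python3 - <<'E'
from h import *
c=dict(np.load("top0.npz"));f=c["frame"][:,:,::-1]
a=cv2.resize(f[235-0:295,405:465],(400,400),interpolation=cv2.INTER_CUBIC)
b=cv2.resize(f[190:250,221:281],(400,400),interpolation=cv2.INTER_CUBIC)
cv2.imwrite("pics/crop1.png",np.hstack([a,b]))
w=cloud(c)
for n,(u,v) in dict(tall=(438,262),b1=(398,249),b2=(434,224),b3=(477,264),b4=(416,299),short=(359,240)).items():
    p=w[v-16:v+17,u-16:u+17].reshape(-1,3);zt=np.nanpercentile(p[:,2],90);q=p[abs(p[:,2]-zt)<.006]
    cc,r=cv2.minEnclosingCircle(q[:,:2].astype(np.float32));print(n,np.round(q.mean(0),4),np.round(cc,4),round(r,4),len(q))
p=w[195:245,226:278].reshape(-1,3);uv=np.stack(np.meshgrid(range(226,278),range(195,245)),-1).reshape(-1,2)
m=(p[:,2]>.115)&(p[:,2]<.165);q=p[m]
A=None
best=0;rng=np.random.default_rng(0)
for _ in range(500):
    s=q[rng.choice(len(q),3,False)];n=np.cross(s[1]-s[0],s[2]-s[0]);n/=np.linalg.norm(n)+1e-12
    n*=np.sign(n[2]); 
    if abs(np.degrees(np.arccos(min(1,n[2])))-25)>6: continue
    d=abs((q-s[0])@n)<.0015
    if d.sum()>best:best=d.sum();I=d
s=q[I];m0=s.mean(0);n=np.linalg.svd(s-m0)[2][2];n*=np.sign(n[2])
print("mouth",best,m0,n,np.degrees(np.arccos(n[2])),np.degrees(np.arctan2(n[1],n[0])))
ax=np.array([-n[0]*n[2],-n[1]*n[2],1-n[2]**2]);ax/=np.linalg.norm(ax);ay=np.cross(n,ax)
l=np.c_[(s-m0)@ax,(s-m0)@ay]
cc,r=cv2.minEnclosingCircle(l.astype(np.float32));print(cc,r,m0+cc[0]*ax+cc[1]*ay)
E
```

```text
tall [ 0.4728 -0.2836  0.0782] [ 0.4729 -0.2841] 0.0281 381
b1 [ 0.5079 -0.1869  0.0784] [ 0.5085 -0.1871] 0.0284 373
b2 [ 0.5719 -0.2838  0.0785] [ 0.5724 -0.2841] 0.0284 357
b3 [ 0.4658 -0.3855  0.0782] [ 0.466  -0.3862] 0.0284 387
b4 [ 0.3794 -0.2246  0.0783] [ 0.3798 -0.2248] 0.028 390
short [ 0.5359 -0.0887  0.0485] [ 0.5364 -0.088 ] 0.0282 341
mouth 230 [0.57597419 0.18269265 0.14133118] [-0.42711313 -0.02657035  0.90380772] 25.33682162372039 -176.4402644150446
(-0.0006675617187283933, 0.0010857759043574333) 0.038321077823638916 [0.57530459 0.18373887 0.1410455 ]
```

View pics/crop1.png

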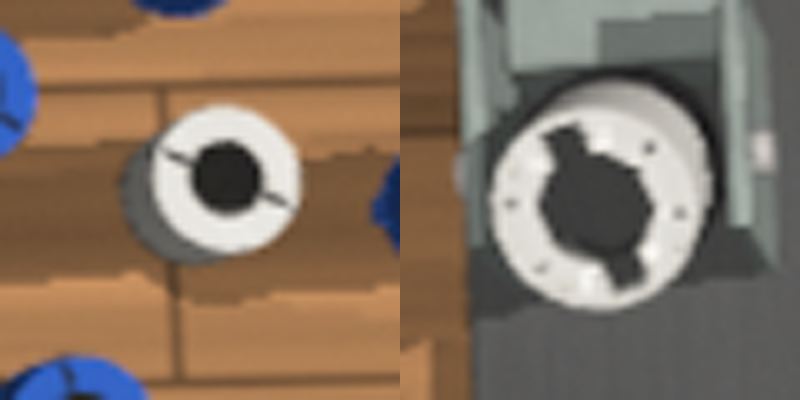

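```bash
python3 - <<'E'
from h import *
c=dict(np.load("top0.npz"));w=cloud(c)
K=c["camera_matrix"];M=cv2.Rodrigues(c["rvec"])[0];o=-M.T@c["tvec"].ravel()
def hit(u,v,p0,n):
    d=M.T@np.array([(u-K[0,2])/K[0,0],(v-K[1,2])/K[1,1],1]);return o+d*((p0-o)@n)/(d@n)
az=np.radians(-176.44);n=np.array([np.sin(np.radians(25))*np.cos(az),np.sin(np.radians(25))*np.sin(az),np.cos(np.radians(25))])
p0=np.array([.5753,.1837,.141]);ax=np.array([-np.cos(az)*np.cos(np.radians(25)),-np.sin(az)*np.cos(np.radians(25)),np.sin(np.radians(25))]);ay=np.cross(n,ax)
S=6.667
for (a,b) in [(563,137),(630,278),(597,205),(598,80),(598,310),(490,200),(710,195)]:
    h=hit(221+(a-400)/S-.5+.08,190+b/S-.42,p0,n)-p0;x,y=h@ax,h@ay;print((a,b),np.round([x*1e3,y*1e3],1),np.degrees(np.arctan2(y,x)))
P=np.array([0.,0,.0775]);e=np.array([0,0,1.])
q=[hit(405+a/S-.42,235+b/S-.42,P,e) for a,b in[(162,151),(289,206),(226,178)]]
print(np.round(q,4),np.degrees(np.arctan2(*(q[0]-q[1])[[1,0]])))
# rim ring features: bore edges by dark pixels
g=cv2.cvtColor(cv2.resize(c["frame"],None,fx=4,fy=4,interpolation=cv2.INTER_CUBIC),cv2.COLOR_RGB2GRAY)
uv=np.argwhere(g[200*4:242*4,236*4:268*4]<110)+[800,944]
L=np.array([((h:=hit((u+.5)/4-.5,(v+.5)/4-.5,p0,n)-p0)@ax,h@ay) for v,u in uv])
r=np.hypot(*L.T)
m=(r>.0235)&(r<.031);t=np.arctan2(L[m,1],L[m,0]);print("notch",m.sum(),np.degrees(np.angle(np.exp(2j*t).mean()))/2, np.round(np.degrees(np.histogram(t,36,(-np.pi,np.pi))[1][:-1])[np.histogram(t,36,(-np.pi,np.pi))[0]>5]))
m=r<.0235;print("bore c",L[m].mean(0)*1e3)
# machine height near mouth
pts=w.reshape(-1,3);k=(abs(pts[:,0]-.58)<.12)&(abs(pts[:,1]-.18)<.12)&(pts[:,2]>.03)
for x0 in np.arange(.46,.70,.02):
    print(round(x0,2),[int(1e3*np.nan_to_num(np.nanmax(np.r_[0,pts[k&(abs(pts[:,0]-x0)<.01)&(abs(pts[:,1]-y0)<.01)][:,2]]))) for y0 in np.arange(.08,.29,.02)])
E
```

```text
(563, 137) [28.4 10. ] 19.439451529673782
(630, 278) [-26.6  -8. ] -163.2884940440751
(597, 205) [2.  0.8] 21.217249614635975
(598, 80) [48.3 -5.3] -6.2991880263986575
(598, 310) [-37.7   5.3] 171.93990407327732
(490, 200) [ 7.3 39.7] 79.59657536275965
(710, 195) [  2.2 -41.1] -86.99810366245701
[[ 0.4845 -0.2599  0.0775]
 [ 0.4625 -0.3063  0.0775]
 [ 0.4736 -0.2834  0.0775]] 64.63921197134769
notch 449 17.787629442341814 [-180. -170. -160.    0.   10.   20.   30.]
bore c [0.65667097 1.14394517]
0.46 [0, 0, 0, 0, 0, 0, 0, 0, 0, 0, 0]
0.48 [0, 0, 0, 0, 0, 0, 0, 0, 0, 0, 0]
0.5 [0, 0, 0, 0, 0, 0, 0, 0, 0, 0, 0]
0.52 [0, 0, 0, 0, 0, 0, 0, 0, 0, 0, 0]
0.54 [0, 0, 0, 0, 129, 133, 133, 0, 0, 0, 0]
0.56 [0, 0, 0, 138, 142, 133, 142, 144, 116, 0, 0]
0.58 [0, 0, 0, 146, 154, 113, 150, 151, 118, 0, 0]
0.6 [0, 0, 97, 145, 161, 161, 158, 154, 118, 0, 0]
0.62 [0, 0, 93, 117, 147, 152, 153, 126, 119, 0, 0]
0.64 [0, 0, 0, 117, 107, 114, 113, 71, 117, 0, 0]
0.66 [0, 0, 0, 117, 75, 75, 74, 74, 118, 0, 0]
0.68 [0, 0, 0, 116, 73, 74, 73, 75, 72, 0, 0]
```

Emit:
send_rows(rows=[{"dx":-24,"dy":-31},{"dx":-24,"dy":-31},{"dx":-24,"dy":-31},{"dx":-24,"dy":-31},{"dx":-24,"dy":-31},{"dx":-24,"dy":-31},{"dx":-24,"dy":-31},{"dx":-24,"dy":-31},{"dx":-24,"dy":-31},{"dx":-24,"dy":-31},{"dx":-24,"dy":-31},{"dx":-24,"dy":-31}])

```text
invalid input at $.rows[0]: expected keys dx, dy, dz, roll, jaw
```

Emit:
send_rows(rows=[{"dx":-24,"dy":-31,"roll":0},{"dx":-24,"dy":-31},{"dx":-24,"dy":-31},{"dx":-24,"dy":-31},{"dx":-24,"dy":-31},{"dx":-24,"dy":-31},{"dx":-24,"dy":-31},{"dx":-24,"dy":-31},{"dx":-24,"dy":-31},{"roll":7.1},{"roll":7.1},{"roll":7.1}])

```text
invalid input at $.rows[0]: expected keys dx, dy, dz, roll, jaw
```

Emit:
send_rows(rows=[{"roll":7.1},{"roll":7.1},{"roll":7.1},{"roll":7.1},{"roll":7.1},{"roll":7.1},{"roll":7.1},{"roll":7.1},{"roll":7.1},{"roll":7.1},{"roll":7.1},{"roll":7.1}])

```text
invalid input at $.rows[0]: expected keys dx, dy, dz, roll, jaw
```

```bash
cat >> h.py <<'E'
def go(x,y,z,yaw=None):
    o=get_obs();Rm=R.from_euler("xyz",o["eef_rot"]).as_matrix()
    d=(np.array([x,y,z])-o["ee_pos"])*1e3
    print("t",o["time_s"],"pos",np.round(o["ee_pos"],4),"yaw",round(np.degrees(o["eef_rot"][2]),1),"q6",round(np.degrees(o["qpos"][5]),1),"w",round(o["grip_width"],4),"F",np.round(o["force"],1))
    print("shift tool mm",np.round(Rm.T@d,1), "roll needed", None if yaw is None else round((np.degrees(o["eef_rot"][2])-yaw+180)%360-180,1))
    if yaw is not None:
        y_=np.radians(yaw);print("shift after roll",np.round([d[0]*np.cos(y_)+d[1]*np.sin(y_),d[0]*np.sin(y_)-d[1]*np.cos(y_),-d[2]],1))
E
python3 -c "
from h import *
go(.473,-.284,.0315,47.3)"
```

```text
t 0.1 pos [0.1534 0.5279 0.205 ] yaw 163.8 q6 -3.8 w 0.094 F [ 0.2 -0.2  0.3]
shift tool mm [-533.5 -690.3  174.1] roll needed 116.5
shift after roll [-380.   785.5  173.5]
```

Emit:
send_rows(rows=[{"dx":-24,"dy":-31,"dz":0,"roll":0,"jaw":-1},{"dx":-24,"dy":-31,"dz":0,"roll":0,"jaw":-1},{"dx":-24,"dy":-31,"dz":0,"roll":0,"jaw":-1},{"dx":-24,"dy":-31,"dz":0,"roll":0,"jaw":-1},{"dx":-24,"dy":-31,"dz":0,"roll":0,"jaw":-1},{"dx":-24,"dy":-31,"dz":0,"roll":0,"jaw":-1},{"dx":-24,"dy":-31,"dz":0,"roll":0,"jaw":-1},{"dx":-24,"dy":-31,"dz":0,"roll":0,"jaw":-1},{"dx":-24,"dy":-31,"dz":0,"roll":0,"jaw":-1},{"dx":-24,"dy":-31,"dz":0,"roll":0,"jaw":-1},{"dx":-24,"dy":-31,"dz":0,"roll":0,"jaw":-1},{"dx":-24,"dy":-31,"dz":0,"roll":0,"jaw":-1}], force=20)

```text
time_s: 1.1
ee_pos: [0.3263, 0.0887, 0.2056]
eef_rot: [3.141, 0.0, 2.859]
force: [0.0, 0.8, -0.6]
grip_width: 0.0941
grip_force: 0.0
```

Emit:
send_rows(rows=[{"dx":-24,"dy":-31,"dz":0,"roll":0,"jaw":-1},{"dx":-24,"dy":-31,"dz":0,"roll":0,"jaw":-1},{"dx":-24,"dy":-31,"dz":0,"roll":0,"jaw":-1},{"dx":-24,"dy":-31,"dz":0,"roll":0,"jaw":-1},{"dx":-24,"dy":-31,"dz":0,"roll":0,"jaw":-1},{"dx":-24,"dy":-31,"dz":0,"roll":0,"jaw":-1},{"dx":-24,"dy":-31,"dz":0,"roll":0,"jaw":-1},{"dx":-24,"dy":-31,"dz":0,"roll":0,"jaw":-1},{"dx":-24,"dy":-31,"dz":0,"roll":0,"jaw":-1},{"dx":-24,"dy":-31,"dz":0,"roll":0,"jaw":-1},{"dx":0,"dy":0,"dz":0,"roll":7.1,"jaw":-1},{"dx":0,"dy":0,"dz":0,"roll":7.1,"jaw":-1}])

```text
time_s: 2.1
ee_pos: [0.4701, -0.2757, 0.2041]
eef_rot: [3.141, -0.002, 2.604]
force: [-0.7, 0.3, 0.7]
grip_width: 0.0939
grip_force: 0.0
```

Emit:
send_rows(rows=[{"dx":0,"dy":0,"dz":0,"roll":7.1,"jaw":-1},{"dx":0,"dy":0,"dz":0,"roll":7.1,"jaw":-1},{"dx":0,"dy":0,"dz":0,"roll":7.1,"jaw":-1},{"dx":0,"dy":0,"dz":0,"roll":7.1,"jaw":-1},{"dx":0,"dy":0,"dz":0,"roll":7.1,"jaw":-1},{"dx":0,"dy":0,"dz":0,"roll":7.1,"jaw":-1},{"dx":0,"dy":0,"dz":0,"roll":7.1,"jaw":-1},{"dx":0,"dy":0,"dz":0,"roll":7.1,"jaw":-1},{"dx":0,"dy":0,"dz":0,"roll":7.1,"jaw":-1},{"dx":0,"dy":0,"dz":0,"roll":7.1,"jaw":-1},{"dx":0,"dy":0,"dz":0,"roll":7.1,"jaw":-1},{"dx":0,"dy":0,"dz":0,"roll":7.1,"jaw":-1}])

```text
time_s: 3.1
ee_pos: [0.4701, -0.274, 0.2051]
eef_rot: [-3.141, -0.0, 1.118]
force: [-0.0, 0.3, 0.0]
grip_width: 0.0938
grip_force: 0.0
```

```bash
python3 -c "
from h import *
go(.473,-.284,.0315,47.3)"
```

```text
t 3.1 pos [ 0.4701 -0.274   0.2051] yaw 64.0 q6 -8.1 w 0.0938 F [-0.   0.3  0. ]
shift tool mm [ -7.7   7.1 173.6] roll needed 16.7
shift after roll [ -5.3   8.9 173.6]
```

Emit:
send_rows(rows=[{"dx":0,"dy":0,"dz":0,"roll":6,"jaw":-1},{"dx":0,"dy":0,"dz":0,"roll":6,"jaw":-1},{"dx":0,"dy":0,"dz":0,"roll":5,"jaw":-1},{"dx":-5,"dy":9,"dz":20,"roll":0,"jaw":-1},{"dx":0,"dy":0,"dz":40,"roll":0,"jaw":-1},{"dx":0,"dy":0,"dz":40,"roll":0,"jaw":-1},{"dx":0,"dy":0,"dz":40,"roll":0,"jaw":-1},{"dx":0,"dy":0,"dz":25,"roll":0,"jaw":-1},{"dx":0,"dy":0,"dz":9,"roll":0,"jaw":-1},{"dx":0,"dy":0,"dz":0,"roll":0,"jaw":-1},{"dx":0,"dy":0,"dz":0,"roll":0,"jaw":1},{"dx":0,"dy":0,"dz":0,"roll":0,"jaw":1}], force=20)

```text
time_s: 4.1
ee_pos: [0.4744, -0.2845, 0.0334]
eef_rot: [3.139, -0.0, 0.827]
force: [0.5, -0.1, 0.5]
grip_width: 0.0842
grip_force: 0.0
```

Emit:
send_rows(rows=[{"dx":0,"dy":0,"dz":0,"roll":0,"jaw":1},{"dx":0,"dy":0,"dz":0,"roll":0,"jaw":1},{"dx":0,"dy":0,"dz":0,"roll":0,"jaw":1},{"dx":0,"dy":0,"dz":0,"roll":0,"jaw":1}])

```text
time_s: 4.43
ee_pos: [0.4736, -0.284, 0.032]
eef_rot: [3.141, -0.0, 0.827]
force: [-0.3, -1.0, -0.2]
grip_width: 0.0577
grip_force: 0.0
```

```bash
python3 -c "
from h import *
go(.473,-.284,.0315,47.3)"
```

```text
t 4.4333 pos [ 0.4736 -0.284   0.032 ] yaw 47.4 q6 7.9 w 0.0577 F [-0.3 -1.  -0.2]
shift tool mm [-0.4 -0.5  0.5] roll needed 0.1
shift after roll [-0.4 -0.5  0.5]
```

Emit:
send_rows(rows=[{"dx":0,"dy":0,"dz":0,"roll":0,"jaw":1},{"dx":0,"dy":0,"dz":0,"roll":0,"jaw":1},{"dx":0,"dy":0,"dz":0,"roll":0,"jaw":1},{"dx":-2.4,"dy":0,"dz":-0.8,"roll":0,"jaw":1},{"dx":-2.4,"dy":0,"dz":-0.9,"roll":0,"jaw":1},{"dx":-2.5,"dy":0,"dz":-0.9,"roll":0,"jaw":1},{"dx":-2.5,"dy":0,"dz":-0.7,"roll":0,"jaw":1},{"dx":-2.5,"dy":0,"dz":-0.7,"roll":0,"jaw":1},{"dx":-2.6,"dy":0,"dz":-0.6,"roll":0,"jaw":1}], force=10)

```text
time_s: 5.18
ee_pos: [0.4631, -0.2951, 0.0361]
eef_rot: [-3.141, 0.0, 0.827]
force: [0.0, -0.1, -1.7]
grip_width: 0.0558
grip_force: 10.0
```

Emit:
send_rows(rows=[{"dx":-3,"dy":0,"dz":-0.3,"roll":0,"jaw":1},{"dx":-3,"dy":0,"dz":-0.3,"roll":0,"jaw":1},{"dx":-3,"dy":0,"dz":-0.2,"roll":0,"jaw":1}])

```text
time_s: 5.43
ee_pos: [0.457, -0.3017, 0.0369]
eef_rot: [3.142, 0.0, 0.827]
force: [-1.3, -0.3, -3.7]
grip_width: 0.0555
grip_force: 10.0
```

```bash
python3 -c "
from h import *
go(.473,-.284,.0315,47.3)
c=camera('scene');np.savez('s1.npz',**c)
f=c['frame'][130:260,180:340,::-1];cv2.imwrite('pics/s1.png',cv2.resize(f,None,fx=4,fy=4,interpolation=cv2.INTER_CUBIC))"
```

```text
t 5.4333 pos [ 0.457  -0.3017  0.0369] yaw 47.4 q6 5.3 w 0.0555 F [-1.3 -0.3 -3.7]
shift tool mm [23.9 -0.2  5.4] roll needed 0.1
shift after roll [23.9 -0.3  5.4]
```

View pics/s1.png

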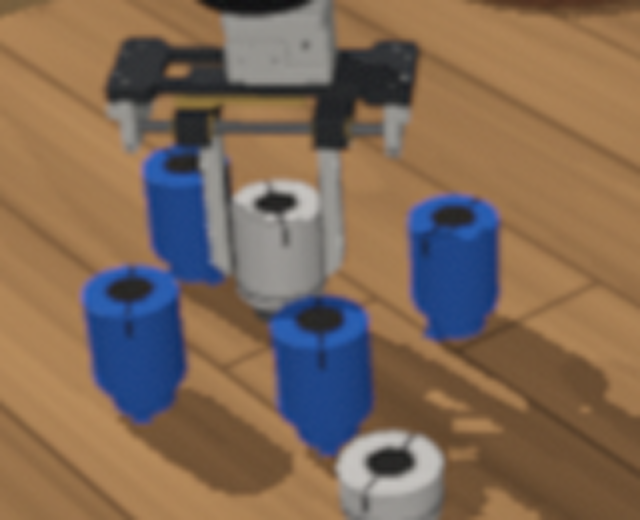

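Emit:
send_rows(rows=[{"dx":0,"dy":0,"dz":0,"roll":0,"jaw":1},{"dx":0,"dy":0,"dz":0,"roll":0,"jaw":1},{"dx":0,"dy":0,"dz":-10,"roll":0,"jaw":1},{"dx":0,"dy":0,"dz":-25,"roll":0,"jaw":1},{"dx":0,"dy":0,"dz":-35,"roll":0,"jaw":1},{"dx":0,"dy":0,"dz":-35,"roll":0,"jaw":1},{"dx":0,"dy":0,"dz":-35,"roll":0,"jaw":1},{"dx":0,"dy":0,"dz":-35,"roll":0,"jaw":1},{"dx":0,"dy":0,"dz":-25,"roll":0,"jaw":1},{"dx":10,"dy":-6,"dz":-10,"roll":0,"jaw":1},{"dx":20,"dy":-12,"dz":0,"roll":0,"jaw":1},{"dx":30,"dy":-19,"dz":0,"roll":0,"jaw":1}], force=30)

```text
time_s: 6.48
ee_pos: [0.4703, -0.2321, 0.2467]
eef_rot: [3.141, 0.0, 0.825]
force: [1.5, 0.8, -3.2]
grip_width: 0.0557
grip_force: 30.0
```

Emit:
send_rows(rows=[{"dx":32,"dy":-20,"dz":0,"roll":0,"jaw":1},{"dx":32,"dy":-20,"dz":0,"roll":0,"jaw":1},{"dx":32,"dy":-20,"dz":0,"roll":0,"jaw":1},{"dx":32,"dy":-20,"dz":0,"roll":0,"jaw":1},{"dx":32,"dy":-20,"dz":0,"roll":0,"jaw":1},{"dx":32,"dy":-20,"dz":0,"roll":0,"jaw":1},{"dx":32,"dy":-20,"dz":0,"roll":0,"jaw":1},{"dx":32,"dy":-20,"dz":0,"roll":0,"jaw":1},{"dx":32,"dy":-20,"dz":0,"roll":0,"jaw":1},{"dx":32,"dy":-20,"dz":0,"roll":0,"jaw":1},{"dx":20,"dy":-13,"dz":0,"roll":0,"jaw":1},{"dx":10,"dy":-8,"dz":0,"roll":0,"jaw":1}])

```text
time_s: 7.48
ee_pos: [0.544, 0.1784, 0.2457]
eef_rot: [-3.14, 0.001, 0.83]
force: [-1.4, -0.1, -3.5]
grip_width: 0.0561
grip_force: 30.0
```

Emit:
send_rows(rows=[{"dx":0,"dy":0,"dz":0,"roll":6.2,"jaw":1},{"dx":0,"dy":0,"dz":0,"roll":6.2,"jaw":1},{"dx":0,"dy":0,"dz":0,"roll":6.2,"jaw":1},{"dx":0,"dy":0,"dz":0,"roll":6.2,"jaw":1},{"dx":0,"dy":0,"dz":0,"roll":6.2,"jaw":1},{"dx":0,"dy":0,"dz":0,"roll":6.2,"jaw":1},{"dx":0,"dy":0,"dz":0,"roll":6.2,"jaw":1},{"dx":0,"dy":0,"dz":0,"roll":0,"jaw":1}])

```text
time_s: 8.15
ee_pos: [0.5443, 0.1749, 0.2463]
eef_rot: [3.141, 0.001, 0.064]
force: [-1.0, 1.3, -2.3]
grip_width: 0.0554
grip_force: 30.0
```

```bash
python3 -c "
from h import *
go(.546,.1822,.1849,3.56)
c=camera('scene');np.savez('s2.npz',**c)
K=c['camera_matrix'];M=cv2.Rodrigues(c['rvec'])[0];p=M@(get_obs()['ee_pos'])+c['tvec'].ravel();u,v=(K@p)[:2]/p[2];print(u,v)
u,v=int(u),int(v)
f=c['frame'][v-70:v+80,u-80:u+80,::-1];cv2.imwrite('pics/s2.png',cv2.resize(f,None,fx=4,fy=4,interpolation=cv2.INTER_CUBIC))"
```

```text
t 8.15 pos [0.5443 0.1749 0.2463] yaw 3.7 q6 100.5 w 0.0554 F [-1.   1.3 -2.3]
shift tool mm [ 2.3 -7.2 61.4] roll needed 0.1
shift after roll [ 2.2 -7.2 61.4]
369.6877046661078 223.9790964205332
```

View pics/s2.png

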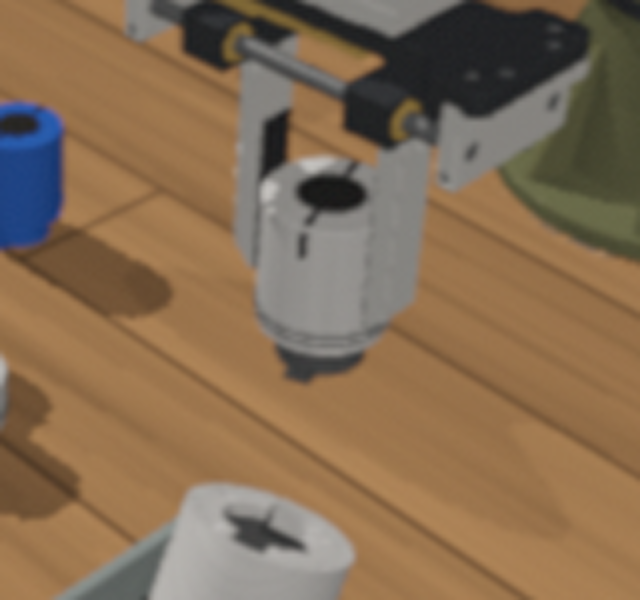

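```bash
cat > fit.py <<'E'
from h import *
from scipy.optimize import least_squares
def part(c,tcp,yaw,rmax=.028):
    # fits cylinder of 28 mm radius + top plane to points round the grasp; returns axis tilt in tool frame
    w=cloud(c).reshape(-1,3);y=np.radians(yaw)
    Rt=np.array([[np.cos(y),np.sin(y),0],[np.sin(y),-np.cos(y),0],[0,0,-1]])
    l=(w-np.array(tcp)-[0,0,.019])@Rt.T
    l=l*[1,1,-1]   # x tool, y tool, z up, origin grasp point
    g=l[(abs(l[:,1])<.0265)&(abs(l[:,0])<.055)&(l[:,2]<.05)&(l[:,2]>-.05)]
    def res(p):
        a=np.array([p[0],p[1],1]);a/=np.linalg.norm(a)
        d=g-[p[2],p[3],0];s=d@a;r=np.linalg.norm(d-np.outer(s,a),axis=1)
        side=abs(r-.028);top=np.abs(s-p[4])
        return np.where(r<.027,np.minimum(top,side),side).clip(0,.006)
    best=min((least_squares(res,[np.tan(np.radians(t)),0,0,0,.027],loss="soft_l1",f_scale=.001) for t in(0,-15,-30)),key=lambda s:s.cost)
    print(len(g),"tilt x,y deg",np.round(np.degrees(np.arctan(best.x[:2])),1),"off mm",np.round(best.x[2:]*1e3,1),"cost",best.cost)
E
python3 -c "
from fit import *
part(dict(np.load('s2.npz')),[.5443,.1749,.2463],3.7)"
```

```text
1391 tilt x,y deg [ 0.3 -0.2] off mm [-0.8  1.7 24.7] cost 0.0008801351218665395
```

```bash
python3 -c "
from fit import *
part(dict(np.load('s1.npz')),[.457,-.3017,.0369],47.4)"
```

```text
640 tilt x,y deg [ 1.2 -0.5] off mm [-1.8  2.6 23.9] cost 0.0005746514552927806
```

Emit:
send_rows(rows=[{"dx":18,"dy":-4.3,"dz":0,"roll":0,"jaw":1},{"dx":19,"dy":-4.3,"dz":0,"roll":0,"jaw":1},{"dx":0,"dy":0,"dz":20,"roll":0,"jaw":1},{"dx":0,"dy":0,"dz":20,"roll":0,"jaw":1},{"dx":0,"dy":0,"dz":10,"roll":0,"jaw":1},{"dx":0,"dy":0,"dz":4,"roll":0,"jaw":1},{"dx":0,"dy":0,"dz":2,"roll":0,"jaw":1},{"dx":0,"dy":0,"dz":2,"roll":0,"jaw":1},{"dx":0,"dy":0,"dz":0,"roll":0,"jaw":1}], force=8)

```text
time_s: 8.95
ee_pos: [0.5814, 0.1862, 0.1896]
eef_rot: [-3.141, -0.001, 0.07]
force: [0.8, 0.0, -2.6]
grip_width: 0.0555
grip_force: 8.0
```

Emit:
send_rows(rows=[{"dx":0,"dy":0,"dz":1,"roll":0,"jaw":1},{"dx":0,"dy":0,"dz":1,"roll":0,"jaw":1},{"dx":0,"dy":0,"dz":0,"roll":0,"jaw":1}])

```text
time_s: 9.2
ee_pos: [0.5812, 0.1861, 0.1871]
eef_rot: [-3.142, -0.0, 0.07]
force: [0.6, 0.6, -3.4]
grip_width: 0.0561
grip_force: 8.0
```

Emit:
send_rows(rows=[{"dx":0,"dy":0,"dz":1,"roll":0,"jaw":1},{"dx":0,"dy":0,"dz":1.5,"roll":0,"jaw":1},{"dx":-1,"dy":0,"dz":1.2,"roll":0,"jaw":1},{"dx":-2,"dy":0,"dz":1.4,"roll":0,"jaw":1},{"dx":-2.4,"dy":0,"dz":1.6,"roll":0,"jaw":1},{"dx":-2.4,"dy":0,"dz":1.8,"roll":0,"jaw":1},{"dx":0,"dy":0,"dz":0,"roll":0,"jaw":1}], force=6)

```text
time_s: 9.78
ee_pos: [0.5728, 0.1855, 0.1779]
eef_rot: [3.141, 0.001, 0.07]
force: [-2.1, 0.8, 0.6]
grip_width: 0.0559
grip_force: 6.0
```

```bash
python3 -c "
from fit import *
o=get_obs();go(*o['ee_pos'])
part(camera('scene'),o['ee_pos'],np.degrees(o['eef_rot'][2]))"
```

```text
t 9.7833 pos [0.5728 0.1855 0.1779] yaw 4.0 q6 100.5 w 0.0559 F [-2.1  0.8  0.6]
shift tool mm [0. 0. 0.] roll needed None
1533 tilt x,y deg [-12.3  -0.1] off mm [-1.1  1.4 26.3] cost 0.001444438411929697
```

Emit:
send_rows(rows=[{"dx":-1.8,"dy":0,"dz":1.7,"roll":0,"jaw":1},{"dx":-1.8,"dy":0,"dz":1.7,"roll":0,"jaw":1},{"dx":-1.8,"dy":0,"dz":1.8,"roll":0,"jaw":1},{"dx":-1.7,"dy":0,"dz":1.9,"roll":0,"jaw":1},{"dx":-1.6,"dy":0,"dz":2.0,"roll":0,"jaw":1},{"dx":0,"dy":0,"dz":0,"roll":0,"jaw":1}])

```text
time_s: 10.33
ee_pos: [0.5643, 0.1849, 0.1687]
eef_rot: [3.141, 0.001, 0.07]
force: [-0.3, -0.6, -2.6]
grip_width: 0.0561
grip_force: 6.0
```

```bash
python3 -c "
from fit import *
o=get_obs();go(*o['ee_pos'])
part(camera('scene'),o['ee_pos'],np.degrees(o['eef_rot'][2]))"
```

```text
t 10.3333 pos [0.5643 0.1849 0.1687] yaw 4.0 q6 100.6 w 0.0561 F [-0.3 -0.6 -2.6]
shift tool mm [0. 0. 0.] roll needed None
1682 tilt x,y deg [-26.3  -0.8] off mm [-2.2  1.4 26.6] cost 0.0019527817193858911
```

```bash
python3 - <<'E'
from h import *
from scipy.optimize import least_squares
w=cloud(dict(np.load('s2.npz'))).reshape(-1,3)
p=w[(np.linalg.norm(w[:,:2]-[.5757,.184],axis=1)<.06)&(w[:,2]>.1)&(w[:,2]<.18)]
def plane(p):
    n0=np.array([-.4218,-.0262,.9063]);s=p[abs((p-[.5757,.184,.141])@n0)<.004]
    for _ in range(5):
        m=s.mean(0);n=np.linalg.svd(s-m)[2][2];n*=np.sign(n[2]);s=p[abs((p-m)@n)<.0012]
    return m,n,s
m,n,s=plane(p);print(len(s),n,np.degrees(np.arccos(n[2])),np.degrees(np.arctan2(n[1],n[0])))
# outer circle by radius: side wall + plane => fit drum cylinder r 38 with side points
def res(q):
    a=np.array([q[0],q[1],1]);a/=np.linalg.norm(a);d=p-[q[2],q[3],.14];t=d@a;r=np.linalg.norm(d-np.outer(t,a),axis=1)
    return np.where(r>.025,np.minimum(abs(r-.038),abs(t-q[4])),abs(t-q[4])).clip(0,.004)
b=least_squares(res,[-.465,-.029,.5757,.184,0],loss="soft_l1",f_scale=.001);q=b.x
a=np.array([q[0],q[1],1]);a/=np.linalg.norm(a);print("axis",np.degrees(np.arccos(a[2])),np.degrees(np.arctan2(a[1],a[0])),"centre",np.array([q[2],q[3],.14])+a*q[4],b.cost,len(p))
E
```

```text
369 [-0.42188245 -0.02337661  0.90634912] 24.994395515938155 -176.82847054979715
axis 25.31238100894154 -176.39184017106996 centre [0.57587698 0.18162485 0.13816748] 0.0019250961709688266 2069
```

Emit:
send_rows(rows=[{"dx":0,"dy":0,"dz":0,"roll":0,"jaw":1},{"dx":-1.5,"dy":0,"dz":-4,"roll":0,"jaw":1},{"dx":-4,"dy":1,"dz":0,"roll":0,"jaw":1},{"dx":-3,"dy":1.4,"dz":0,"roll":0.6,"jaw":1},{"dx":0,"dy":0,"dz":0,"roll":0,"jaw":1}], force=15)

```text
time_s: 10.8
ee_pos: [0.5559, 0.1817, 0.1733]
eef_rot: [3.141, 0.0, 0.058]
force: [0.5, 0.7, -2.8]
grip_width: 0.0561
grip_force: 15.0
```

```bash
python3 -c "
from fit import *
o=get_obs();go(.5559,.1819,.1687,3.5)
c=camera('scene')
part(c,o['ee_pos'],np.degrees(o['eef_rot'][2]))
f=c['frame'][220:370,270:430,::-1];cv2.imwrite('pics/s3.png',cv2.resize(f,None,fx=4,fy=4,interpolation=cv2.INTER_CUBIC))"
```

```text
t 10.8 pos [0.5559 0.1817 0.1733] yaw 3.3 q6 101.2 w 0.0561 F [ 0.5  0.7 -2.8]
shift tool mm [ 0.  -0.2  4.6] roll needed -0.2
shift after roll [ 0.  -0.2  4.6]
1488 tilt x,y deg [-25.   -0.2] off mm [-2.4  1.5 26.6] cost 0.0021189007141390838
```

View pics/s3.png

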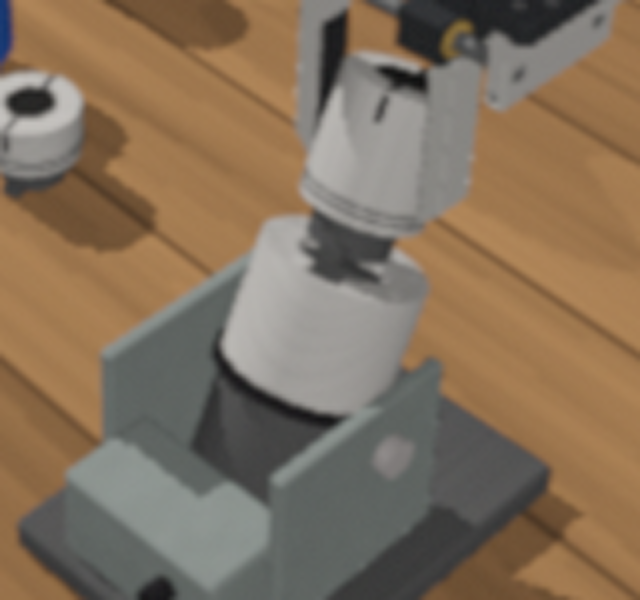

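Emit:
send_rows(rows=[{"dx":0,"dy":0,"dz":2.3,"roll":0,"jaw":1},{"dx":0,"dy":0,"dz":2.3,"roll":0,"jaw":1},{"dx":0.8,"dy":0,"dz":1.8,"roll":0,"jaw":1},{"dx":0.8,"dy":0,"dz":1.8,"roll":0,"jaw":1},{"dx":0.4,"dy":0,"dz":0.9,"roll":0,"jaw":1},{"dx":0.4,"dy":0,"dz":0.9,"roll":0,"jaw":1},{"dx":0.4,"dy":0,"dz":0.9,"roll":0,"jaw":1},{"dx":0,"dy":0,"dz":0,"roll":0,"jaw":1}])

```text
time_s: 11.52
ee_pos: [0.5592, 0.1821, 0.1621]
eef_rot: [3.142, 0.0, 0.059]
force: [0.4, -1.3, -1.7]
grip_width: 0.0556
grip_force: 15.0
```

Emit:
send_rows(rows=[{"dx":0.4,"dy":0,"dz":0.9,"roll":0,"jaw":1},{"dx":0.4,"dy":0,"dz":0.9,"roll":0,"jaw":1},{"dx":0,"dy":0,"dz":0,"roll":0,"jaw":1}])

```text
time_s: 11.77
ee_pos: [0.56, 0.1822, 0.1604]
eef_rot: [3.142, 0.0, 0.059]
force: [0.3, 0.0, -2.5]
grip_width: 0.0557
grip_force: 15.0
```

Emit:
send_rows(rows=[{"dx":0.4,"dy":0,"dz":0.9,"roll":0,"jaw":1},{"dx":0.4,"dy":0,"dz":0.9,"roll":0,"jaw":1},{"dx":0.4,"dy":0,"dz":0.9,"roll":0,"jaw":1},{"dx":0.4,"dy":0,"dz":0.9,"roll":0,"jaw":1},{"dx":0,"dy":0,"dz":0,"roll":0,"jaw":1}])

```text
time_s: 12.18
ee_pos: [0.5616, 0.1823, 0.1567]
eef_rot: [3.142, 0.0, 0.059]
force: [0.7, 0.0, -2.0]
grip_width: 0.0554
grip_force: 15.0
```

Emit:
send_rows(rows=[{"dx":0.4,"dy":0,"dz":0.9,"roll":0,"jaw":1},{"dx":0.4,"dy":0,"dz":0.9,"roll":0,"jaw":1},{"dx":0,"dy":0,"dz":0,"roll":0,"jaw":1}])

```text
time_s: 12.43
ee_pos: [0.5624, 0.1823, 0.1549]
eef_rot: [3.142, 0.0, 0.059]
force: [0.4, -0.8, -2.5]
grip_width: 0.0561
grip_force: 15.0
```

Emit:
send_rows(rows=[{"dx":0.4,"dy":0,"dz":0.9,"roll":0,"jaw":1},{"dx":0,"dy":0,"dz":0,"roll":0,"jaw":1}])

```text
time_s: 12.6
ee_pos: [0.5628, 0.1824, 0.1542]
eef_rot: [-3.142, -0.0, 0.059]
force: [-0.6, -0.2, -2.9]
grip_width: 0.0557
grip_force: 15.0
```

Emit:
send_rows(rows=[{"dx":0.4,"dy":0,"dz":0.9,"roll":0,"jaw":1},{"dx":0,"dy":0,"dz":0,"roll":0,"jaw":1}])

```text
time_s: 12.77
ee_pos: [0.5631, 0.1824, 0.1541]
eef_rot: [3.142, 0.0, 0.059]
force: [-4.2, -0.1, 4.5]
grip_width: 0.056
grip_force: 15.0
```

Emit:
send_rows(rows=[{"dx":-0.2,"dy":0,"dz":-0.4,"roll":0,"jaw":1},{"dx":0,"dy":0,"dz":0,"roll":3,"jaw":1},{"dx":0,"dy":0,"dz":0,"roll":3,"jaw":1},{"dx":0,"dy":0,"dz":0,"roll":3,"jaw":1},{"dx":0,"dy":0,"dz":0,"roll":3,"jaw":1},{"dx":0,"dy":0,"dz":0,"roll":0,"jaw":1}], force=10)

```text
time_s: 13.27
ee_pos: [0.5631, 0.1832, 0.1543]
eef_rot: [-3.14, -0.001, -0.153]
force: [-3.5, 3.2, 3.4]
grip_width: 0.0552
grip_force: 10.0
```

Emit:
send_rows(rows=[{"dx":0,"dy":0,"dz":0,"roll":3,"jaw":1},{"dx":0,"dy":0,"dz":0,"roll":3,"jaw":1},{"dx":0,"dy":0,"dz":0,"roll":3,"jaw":1},{"dx":0,"dy":0,"dz":0,"roll":0,"jaw":1}])

```text
time_s: 13.6
ee_pos: [0.5631, 0.1845, 0.1545]
eef_rot: [-3.138, -0.0, -0.309]
force: [-1.8, 11.6, 2.9]
grip_width: 0.0567
grip_force: 10.0
```

```bash
python3 -c "
from fit import *
o=get_obs();go(*o['ee_pos']);print(o['moment'])
c=camera('scene')
part(c,o['ee_pos'],3.4)
f=c['frame'][220:370,270:430,::-1];cv2.imwrite('pics/s4.png',cv2.resize(f,None,fx=4,fy=4,interpolation=cv2.INTER_CUBIC))"
```

```text
t 13.6 pos [0.5631 0.1845 0.1545] yaw -17.7 q6 122.2 w 0.0567 F [-1.8 11.6  2.9]
shift tool mm [0. 0. 0.] roll needed None
[2.59233746 0.46150631 0.18499619]
1423 tilt x,y deg [-33.8  -1.4] off mm [-2.2  0.8 24.5] cost 0.0026045155394449227
```

View pics/s4.png

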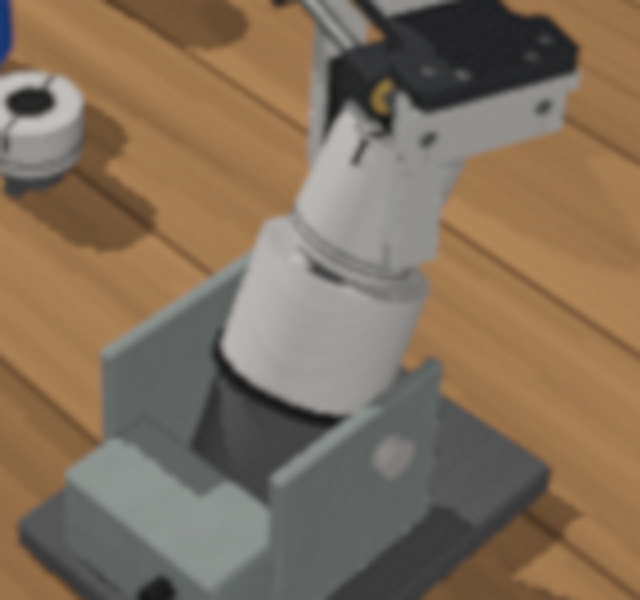

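Emit:
send_rows(rows=[{"dx":0,"dy":0,"dz":0,"roll":0,"jaw":-0.5},{"dx":0,"dy":0,"dz":0,"roll":0,"jaw":-0.5},{"dx":0,"dy":0,"dz":0,"roll":0,"jaw":-0.5},{"dx":0,"dy":0,"dz":0,"roll":-7,"jaw":-0.5},{"dx":0,"dy":0,"dz":0,"roll":-7,"jaw":-0.5},{"dx":0,"dy":0,"dz":0,"roll":-7,"jaw":-0.5},{"dx":0,"dy":0,"dz":0,"roll":-7,"jaw":-0.5},{"dx":0,"dy":0,"dz":0,"roll":-7,"jaw":-0.5},{"dx":0,"dy":0,"dz":0,"roll":-7,"jaw":-0.5},{"dx":0,"dy":0,"dz":0,"roll":0,"jaw":-0.5}])

```text
time_s: 14.48
ee_pos: [0.5631, 0.1821, 0.1537]
eef_rot: [3.141, 0.0, 0.432]
force: [0.5, 0.1, 0.3]
grip_width: 0.0706
grip_force: 0.0
```

```bash
python3 -c "
from fit import *
o=get_obs();go(.563,.1828,.1545)
c=camera('scene')
part(c,[.563,.1828,.1545],3.4)
f=c['frame'][220:370,270:430,::-1];cv2.imwrite('pics/s5.png',cv2.resize(f,None,fx=4,fy=4,interpolation=cv2.INTER_CUBIC))"
```

```text
t 14.4833 pos [0.5631 0.1821 0.1537] yaw 24.7 q6 79.7 w 0.0706 F [0.5 0.1 0.3]
shift tool mm [ 0.2 -0.7 -0.8] roll needed None
1930 tilt x,y deg [-24.8  -0. ] off mm [-5.9  2.6 24.8] cost 0.0032851149527009164
```

View pics/s5.png

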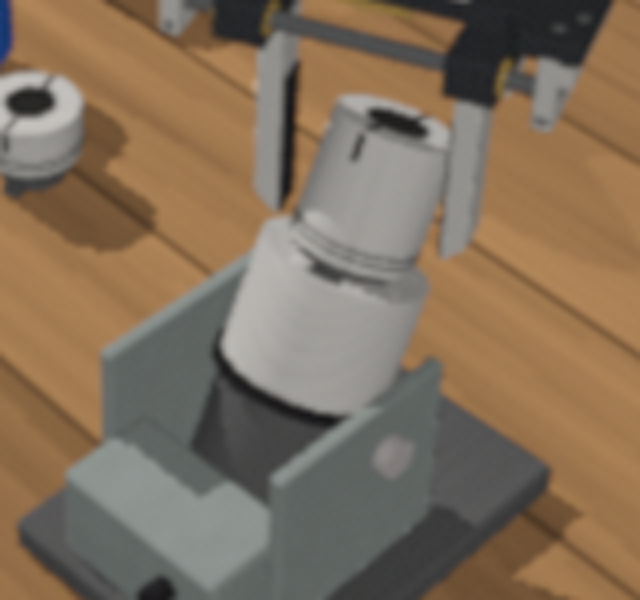

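Emit:
send_rows(rows=[{"dx":-3.6,"dy":-1.7,"dz":0,"roll":0,"jaw":-0.5},{"dx":0,"dy":0,"dz":0,"roll":0,"jaw":1},{"dx":0,"dy":0,"dz":0,"roll":0,"jaw":1},{"dx":0,"dy":0,"dz":0,"roll":0,"jaw":1},{"dx":0,"dy":0,"dz":0,"roll":0,"jaw":1},{"dx":0,"dy":0,"dz":0,"roll":0,"jaw":1}], force=10)

```text
time_s: 15.03
ee_pos: [0.5589, 0.1823, 0.1538]
eef_rot: [3.141, 0.0, 0.425]
force: [-3.4, -1.5, 1.5]
grip_width: 0.0615
grip_force: 9.4
```

Emit:
send_rows(rows=[{"dx":0,"dy":0,"dz":0,"roll":4,"jaw":1},{"dx":0,"dy":0,"dz":0,"roll":4,"jaw":1},{"dx":0,"dy":0,"dz":0,"roll":4,"jaw":1},{"dx":0,"dy":0,"dz":0,"roll":4,"jaw":1},{"dx":0,"dy":0,"dz":0,"roll":4,"jaw":1},{"dx":0,"dy":0,"dz":0,"roll":0,"jaw":1}])

```text
time_s: 15.53
ee_pos: [0.5592, 0.1826, 0.1538]
eef_rot: [-3.141, -0.001, 0.073]
force: [0.6, 1.3, 1.3]
grip_width: 0.0565
grip_force: 9.8
```

Emit:
send_rows(rows=[{"dx":0,"dy":0,"dz":0,"roll":4,"jaw":1},{"dx":0,"dy":0,"dz":0,"roll":4,"jaw":1},{"dx":0,"dy":0,"dz":0,"roll":4,"jaw":1},{"dx":0,"dy":0,"dz":0,"roll":4,"jaw":1},{"dx":0,"dy":0,"dz":0,"roll":4,"jaw":1},{"dx":0,"dy":0,"dz":0,"roll":0,"jaw":1}])

```text
time_s: 16.03
ee_pos: [0.5596, 0.1843, 0.1551]
eef_rot: [-3.137, -0.002, -0.274]
force: [-0.8, 8.8, 7.5]
grip_width: 0.0568
grip_force: 10.1
```

Emit:
send_rows(rows=[{"dx":0,"dy":0,"dz":0,"roll":0,"jaw":-0.5},{"dx":0,"dy":0,"dz":0,"roll":0,"jaw":-0.5},{"dx":0,"dy":0,"dz":0,"roll":0,"jaw":-0.5},{"dx":0,"dy":0,"dz":0,"roll":-7,"jaw":-0.5},{"dx":0,"dy":0,"dz":0,"roll":-7,"jaw":-0.5},{"dx":0,"dy":0,"dz":0,"roll":-7,"jaw":-0.5},{"dx":0,"dy":0,"dz":0,"roll":-7,"jaw":-0.5},{"dx":0,"dy":0,"dz":0,"roll":-7,"jaw":-0.5},{"dx":0,"dy":0,"dz":0,"roll":-5,"jaw":-0.5},{"dx":0,"dy":0,"dz":0,"roll":0,"jaw":-0.5}])

```text
time_s: 16.87
ee_pos: [0.559, 0.1822, 0.1535]
eef_rot: [3.142, 0.001, 0.431]
force: [0.9, 0.6, -0.5]
grip_width: 0.0706
grip_force: 0.0
```

```bash
cat > mark.py <<'E'
from fit import *
def mark(c,ctr,outtop):
    # angle of the dark marks on top disc (r 16..27) in mouth axes, scene-camera coordinates
    az=np.radians(-176.5);t=np.radians(25)
    n=np.array([np.sin(t)*np.cos(az),np.sin(t)*np.sin(az),np.cos(t)]);ax=np.array([-np.cos(az)*np.cos(t),-np.sin(az)*np.cos(t),np.sin(t)]);ay=np.cross(n,ax)
    K=c["camera_matrix"];M=cv2.Rodrigues(np.array(c["rvec"],float))[0]
    g=cv2.cvtColor(c["frame"],cv2.COLOR_RGB2GRAY).astype(np.float32);A=np.radians(np.arange(-180,180,3))
    col=[]
    for r in (.019,.021,.023,.0245):
        P=ctr+n*outtop+r*(np.outer(np.cos(A),ax)+np.outer(np.sin(A),ay))
        q=(P@M.T+np.ravel(c["tvec"]))@K.T;uv=(q[:,:2]/q[:,2:]).astype(np.float32)
        col.append(cv2.remap(g,uv[None,:,0].copy(),uv[None,:,1].copy(),cv2.INTER_LINEAR)[0])
    col=np.mean(col,0);i=np.argsort(col)[:12];print("darkest",[(int(np.degrees(A[k])+.5*np.sign(A[k])),int(col[k])) for k in i])
if __name__=="__main__":
    o=get_obs();go(.5595,.1825,.1537)
    c=camera('scene');np.savez('last.npz',**c);part(c,[.559,.182,.1537],3.4)
    for k in(.0645,):mark(c,np.array([.5759-.002,.1816,.1382]),k)
E
python3 mark.py
```

```text
t 16.8667 pos [0.559  0.1822 0.1535] yaw 24.7 q6 79.8 w 0.0706 F [ 0.9  0.6 -0.5]
shift tool mm [ 0.6 -0.  -0.2] roll needed None
1801 tilt x,y deg [-25.6   1.9] off mm [-1.4  3.9 25.8] cost 0.002616845472342241
darkest [(-27, 90), (-30, 92), (-24, 93), (-33, 97), (-21, 98), (-18, 102), (-36, 103), (-15, 107), (-39, 108), (-12, 113), (-42, 114), (-9, 117)]
```

```bash
sed -i 's|col=np.mean(col,0);|col=np.mean(col,0);col=col-np.median(np.stack([np.roll(col,k) for k in range(-6,7)]),0);|' mark.py
python3 -c "
from mark import *
c=dict(np.load('last.npz'))
for o in(.0625,.0645,.0665):mark(c,np.array([.5739,.1816,.1382]),o)
f=c['frame'][225:300,310:410,::-1];cv2.imwrite('pics/s6.png',cv2.resize(f,None,fx=7,fy=7,interpolation=cv2.INTER_CUBIC))"
```

```text
darkest [(-180, -12), (177, -10), (-177, -8), (174, -8), (-42, -7), (-39, -6), (-45, -6), (-48, -4), (-36, -4), (-153, -3), (-174, -2), (-135, -2)]
darkest [(171, -15), (174, -13), (168, -13), (-27, -12), (165, -11), (-30, -10), (-24, -9), (177, -7), (-33, -5), (162, -5), (-21, -4), (66, -2)]
darkest [(-15, -16), (-18, -16), (-12, -12), (162, -9), (165, -8), (-9, -8), (159, -7), (-21, -6), (168, -4), (156, -4), (-6, -3), (30, -1)]
```

View pics/s6.png

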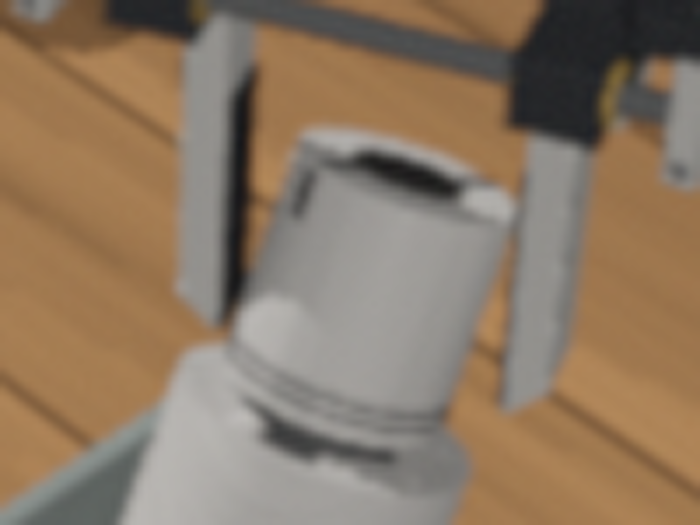

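```bash
cat >> mark.py <<'E'
def sidemark(c,u,v,off,up):
    # ray-cylinder hit in scene coords; off/up: axis point (scene coords)
    az=np.radians(-176.5);t=np.radians(25)
    n=np.array([np.sin(t)*np.cos(az),np.sin(t)*np.sin(az),np.cos(t)]);ax=np.array([-np.cos(az)*np.cos(t),-np.sin(az)*np.cos(t),np.sin(t)]);ay=np.cross(n,ax)
    w=cloud(c)
    for du in(-1,0,1):
        p=w[int(v+.5),int(u+.5)+du]-off;print("side",np.round(np.array([p@ax,p@ay,p@n])*1e3,1),np.degrees(np.arctan2(p@ay,p@ax)))
E
python3 -c "
from mark import *
c=dict(np.load('last.npz'))
sidemark(c,353,252,np.array([.5759,.1816,.1382]),0)
w=cloud(c);az=np.radians(-176.5);t=np.radians(25)
n=np.array([np.sin(t)*np.cos(az),np.sin(t)*np.sin(az),np.cos(t)]);ax=np.array([-np.cos(az)*np.cos(t),-np.sin(az)*np.cos(t),np.sin(t)]);ay=np.cross(n,ax)
p=w[240:290,330:385].reshape(-1,3)-[.5759,.1816,.1382];l=np.c_[p@ax,p@ay,p@n];l=l[(l[:,2]>.025)&(l[:,2]<.055)&(np.hypot(l[:,0],l[:,1])<.034)]
A=np.c_[2*l[:,:2],np.ones(len(l))];s=np.linalg.lstsq(A,(l[:,:2]**2).sum(1),rcond=None)[0];print(len(l),s[:2]*1e3,np.sqrt(s[2]+s[0]**2+s[1]**2))
"
```

```text
side [ 23.1 -14.5  56.3] -32.00361538245794
side [ 26.8 -10.4  58.5] -21.143391141483114
side [25.9 -9.  59.1] -19.213506677745176
573 [-0.97129194 -1.89465777] 0.02711589500442892
```

Emit:
send_rows(rows=[{"dx":0,"dy":0,"dz":0,"roll":6,"jaw":-0.5},{"dx":-1.5,"dy":1.3,"dz":0,"roll":0,"jaw":1},{"dx":0,"dy":0,"dz":0,"roll":0,"jaw":1},{"dx":0,"dy":0,"dz":0,"roll":0,"jaw":1},{"dx":0,"dy":0,"dz":0,"roll":0,"jaw":1},{"dx":0,"dy":0,"dz":0,"roll":0,"jaw":1}], force=15)

```text
time_s: 17.42
ee_pos: [0.5579, 0.1806, 0.1537]
eef_rot: [3.141, 0.0, 0.322]
force: [-1.8, -1.6, -0.2]
grip_width: 0.0585
grip_force: 14.2
```

Emit:
send_rows(rows=[{"dx":0,"dy":0,"dz":0,"roll":4,"jaw":1},{"dx":0,"dy":0,"dz":0,"roll":4,"jaw":1},{"dx":0,"dy":0,"dz":0,"roll":4,"jaw":1},{"dx":0,"dy":0,"dz":0,"roll":4,"jaw":1},{"dx":0,"dy":0,"dz":0,"roll":0,"jaw":1}])

```text
time_s: 17.83
ee_pos: [0.5582, 0.1812, 0.1542]
eef_rot: [-3.141, -0.001, 0.039]
force: [-2.3, 1.0, 3.2]
grip_width: 0.0558
grip_force: 15.0
```

Emit:
send_rows(rows=[{"dx":0,"dy":0,"dz":0,"roll":4,"jaw":1},{"dx":0,"dy":0,"dz":0,"roll":4,"jaw":1},{"dx":0,"dy":0,"dz":0,"roll":4,"jaw":1},{"dx":0,"dy":0,"dz":0,"roll":4,"jaw":1},{"dx":0,"dy":0,"dz":0,"roll":3,"jaw":1},{"dx":0,"dy":0,"dz":0,"roll":0,"jaw":1}])

```text
time_s: 18.33
ee_pos: [0.5584, 0.1837, 0.1556]
eef_rot: [-3.136, -0.001, -0.288]
force: [-4.4, 15.5, 12.2]
grip_width: 0.0575
grip_force: 15.5
```

Emit:
send_rows(rows=[{"dx":0,"dy":0,"dz":0,"roll":0,"jaw":-0.5},{"dx":0,"dy":0,"dz":0,"roll":0,"jaw":-0.5},{"dx":0,"dy":0,"dz":0,"roll":0,"jaw":-0.5},{"dx":0,"dy":0,"dz":0,"roll":-7,"jaw":-0.5},{"dx":0,"dy":0,"dz":0,"roll":-7,"jaw":-0.5},{"dx":0,"dy":0,"dz":0,"roll":-7,"jaw":-0.5},{"dx":0,"dy":0,"dz":0,"roll":-7,"jaw":-0.5},{"dx":0,"dy":0,"dz":0,"roll":-7,"jaw":-0.5},{"dx":0,"dy":0,"dz":0,"roll":0,"jaw":-0.5}])

```text
time_s: 19.08
ee_pos: [0.558, 0.1804, 0.1534]
eef_rot: [3.141, 0.001, 0.328]
force: [0.3, 0.2, -0.3]
grip_width: 0.0706
grip_force: 0.0
```

```bash
cat >> mark.py <<'E'
def angle(c,show=1):
    # fit: part centre in rim plane (scene coords), top level, then the angle of both marks mod 180
    m0=np.array([.5759,.1816,.1382]);w=cloud(c);az=np.radians(-176.5);t=np.radians(25)
    n=np.array([np.sin(t)*np.cos(az),np.sin(t)*np.sin(az),np.cos(t)]);ax=np.array([-np.cos(az)*np.cos(t),-np.sin(az)*np.cos(t),np.sin(t)]);ay=np.cross(n,ax)
    p=w[225:300,320:400].reshape(-1,3)-m0;l=np.c_[p@ax,p@ay,p@n]
    top=l[(np.hypot(l[:,0],l[:,1])<.024)&(l[:,2]>.05)&(l[:,2]<.075)]
    s=l[(l[:,2]>.015)&(l[:,2]<.052)&(np.hypot(l[:,0],l[:,1])<.0325)]
    r=least_squares(lambda q:np.hypot(s[:,0]-q[0],s[:,1]-q[1])-.028,[0,0],loss="soft_l1",f_scale=.001).x
    zt=np.median(top[:,2]);print("centre mm",np.round(r*1e3,1),"top out mm",round(zt*1e3,1))
    K=c["camera_matrix"];M=cv2.Rodrigues(np.array(c["rvec"],float))[0];g=cv2.cvtColor(c["frame"],cv2.COLOR_RGB2GRAY).astype(np.float32)
    A=np.radians(np.arange(0,360,2))
    def samp(rad,z):
        P=m0+r[0]*ax+r[1]*ay+n*z+rad*(np.outer(np.cos(A),ax)+np.outer(np.sin(A),ay))
        q=(P@M.T+np.ravel(c["tvec"]))@K.T;uv=(q[:,:2]/q[:,2:]).astype(np.float32)
        x=cv2.remap(g,uv[None,:,0].copy(),uv[None,:,1].copy(),cv2.INTER_LINEAR)[0]
        return x-np.median(np.stack([np.roll(x,k) for k in range(-9,10)]),0)
    T=np.mean([samp(a,zt) for a in(.018,.020,.022,.024)],0);S=np.mean([samp(.028,zt-d) for d in(.003,.005,.007)],0)
    d=T[:90]+T[90:];i=np.argsort(d)[:4];print("top marks mod180",[(int(2*k),int(d[k])) for k in i])
    i=[k for k in np.argsort(S) if True][:8];print("side",[(int(2*k),int(S[k])) for k in i])
E
python3 -c "
from mark import *
angle(dict(np.load('last.npz')))
go(.558,.1805,.1535)
c=camera('scene');np.savez('last2.npz',**c);angle(c)"
```

```text
centre mm [-1.9 -2.3] top out mm 64.8
top marks mod180 [(160, -15), (162, -15), (158, -14), (164, -14)]
side [(340, -30), (338, -27), (342, -26), (336, -22), (344, -15), (334, -15), (332, -8), (182, -6)]
t 19.0833 pos [0.558  0.1804 0.1534] yaw 18.8 q6 85.6 w 0.0706 F [ 0.3  0.2 -0.3]
shift tool mm [ 0.  -0.1 -0.1] roll needed None
centre mm [-5.6 -5. ] top out mm 61.4
top marks mod180 [(14, -6), (12, -5), (18, -4), (16, -4)]
side [(318, -7), (316, -7), (320, -6), (106, -5), (314, -5), (108, -5), (322, -5), (104, -5)]
```

Emit:
send_rows(rows=[{"dx":0,"dy":0,"dz":0,"roll":0,"jaw":1},{"dx":0,"dy":0,"dz":0,"roll":0,"jaw":1},{"dx":0,"dy":0,"dz":0,"roll":0,"jaw":1},{"dx":0,"dy":0,"dz":0,"roll":0,"jaw":1},{"dx":0,"dy":0,"dz":0,"roll":0,"jaw":1},{"dx":0,"dy":0,"dz":0,"roll":4,"jaw":1},{"dx":0,"dy":0,"dz":0,"roll":4,"jaw":1},{"dx":0,"dy":0,"dz":0,"roll":4,"jaw":1},{"dx":0,"dy":0,"dz":0,"roll":4,"jaw":1},{"dx":0,"dy":0,"dz":0,"roll":0,"jaw":1}])

```text
time_s: 19.97
ee_pos: [0.5587, 0.181, 0.1547]
eef_rot: [-3.141, -0.002, 0.035]
force: [2.3, 1.0, 5.7]
grip_width: 0.0562
grip_force: 15.0
```

Emit:
send_rows(rows=[{"dx":0,"dy":0,"dz":0,"roll":4,"jaw":1},{"dx":0,"dy":0,"dz":0,"roll":4,"jaw":1},{"dx":0,"dy":0,"dz":0,"roll":4,"jaw":1},{"dx":0,"dy":0,"dz":0,"roll":4,"jaw":1},{"dx":0,"dy":0,"dz":0,"roll":3,"jaw":1},{"dx":0,"dy":0,"dz":0,"roll":0,"jaw":1}])

```text
time_s: 20.47
ee_pos: [0.559, 0.1827, 0.1557]
eef_rot: [-3.136, -0.003, -0.294]
force: [2.1, 9.6, 10.3]
grip_width: 0.0582
grip_force: 15.5
```

Emit:
send_rows(rows=[{"dx":0,"dy":0,"dz":0,"roll":0,"jaw":-0.5},{"dx":0,"dy":0,"dz":0,"roll":0,"jaw":-0.5},{"dx":0,"dy":0,"dz":0,"roll":0,"jaw":-0.5},{"dx":0,"dy":0,"dz":0,"roll":-7,"jaw":-0.5},{"dx":0,"dy":0,"dz":0,"roll":-7,"jaw":-0.5},{"dx":0,"dy":0,"dz":0,"roll":-7,"jaw":-0.5},{"dx":0,"dy":0,"dz":0,"roll":-7,"jaw":-0.5},{"dx":0,"dy":0,"dz":0,"roll":-7,"jaw":-0.5},{"dx":0,"dy":0,"dz":0,"roll":-6,"jaw":-0.5},{"dx":0,"dy":0,"dz":0,"roll":0,"jaw":-0.5}])

```text
time_s: 21.3
ee_pos: [0.5579, 0.1805, 0.1534]
eef_rot: [3.142, 0.001, 0.43]
force: [1.1, 0.2, -0.5]
grip_width: 0.0707
grip_force: 0.0
```

```bash
python3 -c "
from mark import *
go(.558,.1805,.1535)
c=camera('scene');np.savez('last3.npz',**c);angle(c);part(c,[.558,.1805,.1535],3.4)"
```

```text
t 21.3 pos [0.5579 0.1805 0.1534] yaw 24.6 q6 79.7 w 0.0707 F [ 1.1  0.2 -0.5]
shift tool mm [ 0.1  0.1 -0.1] roll needed None
centre mm [-6.3 -4.2] top out mm 60.9
top marks mod180 [(24, -4), (26, -3), (54, -3), (20, -3)]
side [(224, -6), (226, -5), (204, -5), (322, -5), (206, -5), (324, -5), (320, -4), (210, -4)]
1734 tilt x,y deg [-32.7   7.7] off mm [-6.5  5.4 22.8] cost 0.0027604915954461393
```

```bash
python3 -c "
from h import *
c=dict(np.load('last3.npz'));d=dict(np.load('last2.npz'))
f=lambda c:cv2.resize(c['frame'][225:310,310:405,::-1],(399,357),interpolation=cv2.INTER_CUBIC)
cv2.imwrite('pics/s7.png',np.hstack([f(d),f(c)]))"
```

```text
(no output)
```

View pics/s7.png

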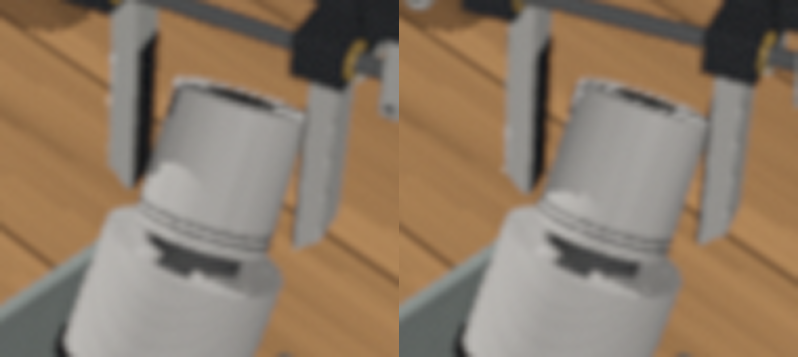

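The last crop shows the part leaning about 8° too far forward after release. I'll re-grip it square, set it upright, then turn.

Emit:
send_rows(rows=[{"dx":0,"dy":0,"dz":0,"roll":7,"jaw":-0.5},{"dx":0,"dy":0,"dz":0,"roll":7,"jaw":-0.5},{"dx":0,"dy":0,"dz":0,"roll":7,"jaw":-0.5},{"dx":-5,"dy":2.2,"dz":0,"roll":0,"jaw":1},{"dx":0,"dy":0,"dz":0,"roll":0,"jaw":1},{"dx":0,"dy":0,"dz":0,"roll":0,"jaw":1},{"dx":0,"dy":0,"dz":0,"roll":0,"jaw":1},{"dx":0,"dy":0,"dz":0,"roll":0,"jaw":1},{"dx":0,"dy":0,"dz":0,"roll":0,"jaw":1}], force=8)

```text
time_s: 22.1
ee_pos: [0.5532, 0.1781, 0.1537]
eef_rot: [3.141, 0.0, 0.06]
force: [-0.5, -1.5, 0.9]
grip_width: 0.0583
grip_force: 7.6
```

Emit:
send_rows(rows=[{"dx":2,"dy":-1.2,"dz":-0.8,"roll":0,"jaw":1},{"dx":2,"dy":-1.2,"dz":-0.8,"roll":0,"jaw":1},{"dx":2,"dy":-1.2,"dz":-0.6,"roll":0,"jaw":1},{"dx":1.5,"dy":-1,"dz":-0.3,"roll":0,"jaw":1},{"dx":0,"dy":0,"dz":0,"roll":0,"jaw":1}])

```text
time_s: 22.52
ee_pos: [0.5604, 0.1835, 0.1564]
eef_rot: [3.142, 0.0, 0.06]
force: [-3.5, -0.8, 3.7]
grip_width: 0.0558
grip_force: 8.0
```

```bash
python3 -c "
from mark import *
o=get_obs();go(.560,.1823,.1540)
c=camera('scene');np.savez('last4.npz',**c);part(c,o['ee_pos'],3.4);angle(c)"
```

```text
t 22.5167 pos [0.5604 0.1835 0.1564] yaw 3.4 q6 101.2 w 0.0558 F [-3.5 -0.8  3.7]
shift tool mm [-0.5  1.2  2.4] roll needed None
1633 tilt x,y deg [-24.8  -0.4] off mm [-1.4  1.4 23.7] cost 0.0026770768029326366
centre mm [0.6 1.2] top out mm 64.6
top marks mod180 [(122, -9), (124, -9), (120, -9), (126, -7)]
side [(302, -8), (304, -8), (300, -7), (306, -7), (192, -7), (298, -6), (194, -5), (308, -5)]
```

Emit:
send_rows(rows=[{"dx":0,"dy":0,"dz":0,"roll":3,"jaw":1},{"dx":0,"dy":0,"dz":0,"roll":3,"jaw":1},{"dx":0,"dy":0,"dz":0,"roll":3,"jaw":1},{"dx":0,"dy":0,"dz":0,"roll":3,"jaw":1},{"dx":0,"dy":0,"dz":0,"roll":3,"jaw":1},{"dx":0,"dy":0,"dz":0,"roll":0,"jaw":1}], force=12)

```text
time_s: 23.07
ee_pos: [0.5609, 0.1843, 0.1563]
eef_rot: [-3.139, -0.001, -0.205]
force: [2.1, 6.4, -1.4]
grip_width: 0.0563
grip_force: 12.0
```

```bash
python3 -c "
from mark import *
o=get_obs();go(.560,.1823,.1540)
c=camera('scene');np.savez('last5.npz',**c);part(c,o['ee_pos'],3.4);angle(c)"
```

```text
t 23.0667 pos [0.5609 0.1843 0.1563] yaw -11.8 q6 116.3 w 0.0563 F [ 2.1  6.4 -1.4]
shift tool mm [-0.5  2.2  2.3] roll needed None
1503 tilt x,y deg [-22.7  -5.1] off mm [-1.6  0.5 23.9] cost 0.0027769686074627245
centre mm [0.5 1.7] top out mm 65.0
top marks mod180 [(46, -26), (44, -26), (42, -24), (48, -22)]
side [(220, -37), (222, -36), (218, -35), (216, -30), (224, -30), (214, -22), (226, -20), (52, -15)]
```

Emit:
send_rows(rows=[{"dx":0,"dy":0,"dz":0,"roll":2,"jaw":1},{"dx":0.4,"dy":0,"dz":0.9,"roll":0,"jaw":1},{"dx":0.4,"dy":0,"dz":0.9,"roll":0,"jaw":1},{"dx":0,"dy":0,"dz":0,"roll":0,"jaw":1}])

```text
time_s: 23.45
ee_pos: [0.5617, 0.1845, 0.155]
eef_rot: [-3.138, -0.002, -0.237]
force: [0.3, 6.8, 1.4]
grip_width: 0.0559
grip_force: 12.0
```

Emit:
send_rows(rows=[{"dx":0,"dy":0,"dz":0,"roll":2,"jaw":1},{"dx":0.4,"dy":-0.1,"dz":0.9,"roll":0,"jaw":1},{"dx":0.4,"dy":-0.1,"dz":0.9,"roll":0,"jaw":1},{"dx":0,"dy":0,"dz":0,"roll":0,"jaw":1}])

```text
time_s: 23.78
ee_pos: [0.5627, 0.184, 0.1543]
eef_rot: [-3.139, -0.002, -0.272]
force: [-5.3, 1.3, 12.5]
grip_width: 0.0566
grip_force: 12.0
```

```bash
python3 -c "
from mark import *
o=get_obs();go(.560,.1823,.1540)
c=camera('scene');part(c,o['ee_pos'],3.4);angle(c)"
```

```text
t 23.7833 pos [0.5627 0.184  0.1543] yaw -15.6 q6 120.1 w 0.0566 F [-5.3  1.3 12.5]
shift tool mm [-2.1  2.3  0.3] roll needed None
1455 tilt x,y deg [-34.2  -0.7] off mm [-2.2  1.1 22.6] cost 0.0028264823320144085
centre mm [0.7 1.8] top out mm 62.8
top marks mod180 [(66, -13), (64, -12), (68, -12), (152, -11)]
side [(170, -39), (172, -39), (168, -34), (174, -32), (166, -24), (176, -22), (222, -16), (228, -15)]
```

Emit:
send_rows(rows=[{"dx":0,"dy":0,"dz":-1,"roll":3,"jaw":1},{"dx":0,"dy":0,"dz":0,"roll":0,"jaw":-0.4},{"dx":0,"dy":0,"dz":0,"roll":0,"jaw":-0.4},{"dx":0,"dy":0,"dz":0,"roll":0,"jaw":-0.4},{"dx":0,"dy":0,"dz":0,"roll":-7,"jaw":-0.4},{"dx":0,"dy":0,"dz":0,"roll":-7,"jaw":-0.4},{"dx":0,"dy":0,"dz":0,"roll":-7,"jaw":-0.4},{"dx":0,"dy":0,"dz":0,"roll":0,"jaw":-0.4}])

```text
time_s: 24.5
ee_pos: [0.5621, 0.183, 0.1535]
eef_rot: [3.142, 0.0, 0.049]
force: [0.3, -0.8, 0.9]
grip_width: 0.0658
grip_force: 0.0
```

```bash
python3 -c "
from mark import *
o=get_obs();go(.560,.1823,.1540)
c=camera('scene');np.savez('last6.npz',**c);part(c,o['ee_pos'],3.4);angle(c)"
```

```text
t 24.5 pos [0.5621 0.183  0.1535] yaw 2.8 q6 101.7 w 0.0658 F [ 0.3 -0.8  0.9]
shift tool mm [-2.1  0.6 -0.5] roll needed None
1688 tilt x,y deg [-24.9  -0. ] off mm [-3.6  2.4 21.9] cost 0.0027603697907696892
centre mm [-1.3 -0.4] top out mm 60.3
top marks mod180 [(108, -6), (110, -6), (106, -5), (112, -5)]
side [(306, -9), (304, -8), (302, -8), (308, -7), (300, -6), (192, -5), (310, -5), (194, -4)]
```

Released, the section sits at 25° with its top 60.3 mm out (60 is home) and its marks turned about 90° from the notches, so it's seated. Next I'll open, retreat, and check.

Emit:
send_rows(rows=[{"dx":-2,"dy":0.6,"dz":0,"roll":0,"jaw":-0.8},{"dx":0,"dy":0,"dz":0,"roll":0,"jaw":-0.8},{"dx":0,"dy":0,"dz":0,"roll":0,"jaw":-0.8},{"dx":0,"dy":0,"dz":-10,"roll":0,"jaw":-0.8},{"dx":0,"dy":0,"dz":-25,"roll":0,"jaw":-0.8},{"dx":0,"dy":0,"dz":-30,"roll":0,"jaw":-0.8},{"dx":0,"dy":0,"dz":-30,"roll":0,"jaw":-0.8},{"dx":0,"dy":0,"dz":-20,"roll":0,"jaw":-0.8},{"dx":0,"dy":0,"dz":0,"roll":0,"jaw":-0.8}])

```text
time_s: 25.3
ee_pos: [0.5611, 0.1827, 0.2744]
eef_rot: [-3.14, -0.008, 0.041]
force: [0.1, 0.7, 0.7]
grip_width: 0.0845
grip_force: 0.0
```

```bash
python3 -c "
from mark import *
o=get_obs();go(.560,.1823,.1540)
c=camera('scene');part(c,[.5621,.183,.1535],3.4);angle(c)
t=cloud(camera('top'));
w=t.reshape(-1,3)
for n,q,z in(('short',(.5364,-.088),.0485),('b1',(.5085,-.187),.0784),('b2',(.5724,-.284),.0785),('b3',(.466,-.386),.0782),('b4',(.38,-.2248),.0783)):
    s=w[(np.hypot(w[:,0]-q[0],w[:,1]-q[1])<.05)&(abs(w[:,2]-z)<.006)];print(n,np.round(s.mean(0),4) if len(s) else None,len(s))"
```

```text
t 25.3 pos [0.5611 0.1827 0.2744] yaw 2.3 q6 102.1 w 0.0845 F [0.1 0.7 0.7]
shift tool mm [ -2.    0.5 120.4] roll needed None
1843 tilt x,y deg [-25.2  -0.1] off mm [-3.6  2.4 21.8] cost 0.0027887603545478363
centre mm [-1.2 -0.1] top out mm 60.3
top marks mod180 [(102, -12), (104, -12), (106, -12), (100, -11)]
side [(262, -7), (260, -6), (200, -5), (258, -5), (264, -5), (106, -5), (202, -5), (110, -5)]
short [ 0.5362 -0.0884  0.0485] 340
b1 [ 0.5081 -0.1869  0.0783] 376
b2 [ 0.5718 -0.2837  0.0784] 371
b3 [ 0.4657 -0.3852  0.0778] 395
b4 [ 0.3793 -0.2245  0.0782] 396
```

The section is home and everything else is where it started.

```bash
python3 -c "
from station import *
print(hand_in())"
```

```text
the job is handed in; nothing more can be done
None
```

The tall section is locked fully home in the tumbler mouth: its top measures 60.3 mm out (60 is home), it has turned about 90°, and the gripper is clear. The short section and the four blue look-alikes have not moved; I did not re-measure the dividers or the bowl, but the arm never touched them. Handed in at about 25 s.

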